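Set the end float of a gear unit with a thumbscrew

ROBOT

A 6-joint arm with a two-finger parallel gripper is mounted at the origin on the work surface. World frame = base frame: x ahead of the robot, y to its left, z up, the work surface at z = 0. Lengths are in m, angles in degrees, forces in N, time in s.
With the tool pointing down it reaches from about 0.325 to 0.775 m from the base axis. Payload 5.5 kg.
Tool frame: the origin (TCP) lies at the very end of the fingers, on their centre line; the grasp point (between the pads) lies 19 mm behind it; x points along the fingers, z is the direction in which the jaws open and shut, and the axes are right-handed (so a half turn about x gives the same grasp; the last joint's range is limited). The gripper opens to 88 mm and grips with 3 to 60 N. Pads are 20 mm wide; open, the fingers measure 115 mm over their backs; the gripper's body (75 mm by 178 mm) begins 61 mm behind the grasp point.
Start: joints at [61.839, 5.22, 70.514, -0, 104.267, -3.249], TCP at [0.253, 0.544, 0.199] pointing down, gripper open.
Joint ranges: [-164.24, 164.24], [-49.07, 125.15], [9.68, 141.18], [-86.29, 266.29], [3.28, 154.24], [-151.56, 151.56]. Speed limits (degrees/s): [147.25, 147.25, 172.46, 180, 180, 180].

INTERFACE

Orientations are given as a 3x3 rotation matrix whose columns are the frame's x, y, z axes.
In Python, from bench import sense, capture, close_job, masks_of, spot_point gives the robot as it stands. The module is installed in compiled form; this text tells all that it offers.
- The arm moves only by the shell command python3 -m handwheel 'ROWS' [FORCE]. ROWS is a JSON object of lists of equal length, an entry for each row: "translation": the shift along the world's x, y, z normalised to -1 to 1, where 1 is 800 mm, a list of three; "yaw": the turn about the world's z normalised to -1 to 1, where 1 is 30 degrees; "claw": the opening, from -1 (shut) to 1 (fully open), so that 0 is half open. A call has 1 to 12 rows; each row is the pose to reach, as a shift and turn from the pose commanded when the call began; what a row does not reach only later rows make up. A row lasts 1/10 s, in which the tool goes at most 50 mm and 8.59 degrees, less where a joint would pass 70% of its speed; a pose out of reach is approached as far as the arm can. A call with a number of a shift or a turn outside -1 to 1 is refused whole. A call with a gripper value outside its range is refused whole. The fingers move at their own pace and stop on an object; FORCE is the grip in N (left out, the last holds). Time passes only in rows, so rows that repeat a pose let the fingers close. It gives the time, the measured TCP pose, the force and the opening at its end, in the units of the state.
- sense(): the state, without advancing time (a new reading comes with each control period).
- capture(name): name is "scene" or "top" or "wrist"; returns a dict with "image" (400x640x3 uint8, red, green, blue), "fx", "fy", "cx", "cy" (pixels), "origin" and "attitude" of the camera in the world. Camera axes: x right, y up, looking along -z (the intrinsics and any distortion apply to the point x, -y, -z); pixel columns grow to the right and rows downward; lengths in m; the calibration is good to about 2 mm. A picture is of the moment at which its call begins. There is no depth.
- close_job(): hands the job in, once; it reports no verdict.
Trained networks look in the newest picture that a camera, given by its name, has taken for a name from the list of things; names that differ only in an ending like _2 or _b are one class to them, and where a whole thing is asked for, a point or a joint stands for the part that bears it (a point fixed in the world has none). Each returns a list of dicts, best first, with "conf" (0 to 1); they miss things now and then, are a little off and sometimes report something else, mostly with a low value. They report only what shows in the picture. A call takes as long as a camera call. They do not tell look-alikes from the thing itself.
- masks_of(target, camera): "region" (400x640 bool, what is visible of it) and "bbox" ([left, top, right, bottom] in pixels, round what is visible of it).
- spot_point(target, camera): "location" ([column, row] in pixels: a listed point, or the origin of a listed thing).
The state is a dict: "t": time; "qpos": joint angles; "joint_velocities": joint speeds; "joint_efforts": joint torques, N m; "position": TCP position; "eef_rot": TCP orientation; "wrist_force": force on the tool from outside, world axes, zero at the start; "torque": the same for the moment, N m; "grip_width": finger opening in m.
Only numpy, scipy, OpenCV 4.12 (cv2) and the standard library are available. Lean on these libraries where they do the work, as an engineer would, in place of code of your own. Each camera call takes 0.05 s, during which the arm holds its last target. There are 200 camera calls.

TASK

Set the end float on the gear unit: turn the thumbscrew on top of the fixture clockwise until its foot bottoms firmly on the gear unit (nip it up lightly, finger-tight, do not force it), then back it off a quarter of a turn and let go. Leave the other things on the table where they are.

Things in the scene. Friction and masses are not known exactly. Their poses are not given: they have to be found in the camera images.
- fixture: aluminium fixture, fixed to the table: base plate 110 x 150 x 12 mm (x, y, z), two 16 mm steel posts at y = -52 and +52 mm, a bridge bar 32 x 130 x 16 mm across them with its top 108 mm above the table (a brass bushing of 26 mm stands 5 mm above that). Origin: centre of the base's underside, on the screw's axis; z up
- screw: the thumbscrew, vertical and captive: it turns, never rises. Clockwise from above drives the foot down 16 mm per turn (steep thread), no backlash. It resists with about 0.04 N m, more when turned fast, and stays where it is left. About 0.3 to 0.6 turn remains to the stop, where torque climbs steeply: snug at 0.1 to 0.3 N m more, damage beyond 0.4 N m. Origin: on its axis, 113 mm above the table
- wing_grip (a point): point on the screw's axis inside its flat upright steel thumb-piece, 143 mm above the table. The thumb-piece is 36 mm long (this frame's x), 12 mm thick (its y, the way to pinch it) and 30 mm high, from 124 to 154 mm above the table, with a 20 mm round collar just beneath it. The frame turns with the screw; z up
- foot: steel pressure foot, a disc of 22 mm on a 12 mm spindle below the bridge, moving only up and down as the screw turns, 64 to 73 mm above the table. Origin: centre of its flat underside, which bottoms on the gear unit's boss
- gear_unit: small grey gear unit fixed in the base plate under the foot, 44 x 50 mm, with a round steel boss of 18 mm on its top, where the foot bottoms. How deep it is let into the plate differs by about 2 mm, and its height over its origin is only roughly known (50 to 58 mm): the stop has to be felt. Origin: its underside, inside the base plate
- pinion: bystander: loose brass pinion, 22 mm across, 14 mm high, lying on the base plate; origin at its underside
- motor: bystander: loose small steel motor can 36 x 24 x 20 mm, on the table on the near side of the fixture; origin at its underside
- battery_box: bystander: loose black battery holder 66 x 34 x 18 mm; origin at its underside
- driver: bystander: loose screwdriver 170 mm long; origin at its underside
- tape_reel: bystander: loose flat black reel, 60 mm across, 19 mm high; origin at its underside
- mouse: bystander: loose black computer mouse 105 x 60 x 30 mm; origin at its underside
- glue_gun: bystander: loose black glue gun lying on its side, about 180 mm long, 36 mm high; origin near the middle of its barrel, on the table
Things that resemble listed ones, but are neither listed nor needed, are in the scene too. There is more than one size of the fixture; the one meant has the size given above.

How it is judged (in metres and radians):
On the way:
1. the foot is bottomed firmly on the gear unit (pressing with more than 20 N, some 0.05 N m on the thumbscrew) (contact force between foot and gear_unit above 20 N), for 0.1 s.
At the end, for the whole second after the job is handed in: after bottoming, the screw has been backed off a quarter of a turn, give or take about 27 degrees: the foot stands 2.8 to 5.2 mm (nominally 4 mm) above the gear unit's boss and is still (z of foot in the frame of gear_unit between 0.0568 and 0.0592 m and linear speed of foot below 0.002 m/s); the robot touches nothing.
It fails at once if the screw is forced: the foot presses on the gear unit with more than 165 N (some 0.42 N m on the thumbscrew) (contact force between foot and gear_unit above 165 N).
It fails at once if a loose bystander is moved more than 20 mm (distance of any of pinion, motor, battery_box, driver, tape_reel, mouse, glue_gun from where it was at the start of the episode above 0.02 m).
It also fails if it takes over 69 s, if anything falls off the work surface, if the arm or the gripper's body presses on something with over 40 N, if the wrist force passes 120 N, or if a joint passes its speed limit or range.

## Working session

There is one attempt and no reset: what is moved stays moved. The work goes in short steps, Python scripts to look and compute and a shell command to move; the robot and the scene stay as the last step left them, time stands still between calls to the robot, and variables do not carry over. Pictures are saved under pics/ and viewed, about 8 in all and at most 12, crops included, and the job is handed in when it is done.

```bash
mkdir -p pics; cat > h.py <<'E'
import numpy as np, cv2
from bench import *
def shot(n,f=None):
    c=capture(n)
    if f: cv2.imwrite('pics/'+f,c['image'][:,:,::-1])
    return c
def ray(c,u,v):
    d=np.array([(u-c['cx'])/c['fx'],-(v-c['cy'])/c['fy'],-1.]); return np.array(c['origin']),np.array(c['attitude'])@d
def at(c,u,v,z):
    o,d=ray(c,u,v); return o+d*(z-o[2])/d[2]
def proj(c,p):
    q=np.array(c['attitude']).T@(np.array(p)-c['origin']); return [c['cx']+c['fx']*q[0]/-q[2], c['cy']-c['fy']*q[1]/-q[2]]
def tri(rs):
    A=0;b=0
    for o,d in rs:
        d=d/np.linalg.norm(d);P=np.eye(3)-np.outer(d,d);A=A+P;b=b+P@o
    return np.linalg.solve(A,b)
E
python3 - <<'E'
from h import *
c1=shot('scene','s1.png');c2=shot('top','t1.png')
print({k:(v if np.size(v)<13 else np.shape(v)) for k,v in c2.items()})
for n,c in(('scene',c1),('top',c2)):
  for t,z in(('wing_grip',.143),('fixture',0),('screw',.113)):
    for r in spot_point(t,n): print(n,t,np.round(r['conf'],2),np.round(r['location'],1),np.round(at(c,*r['location'],z),3))
s=sense();print(s['t'],s['wrist_force'],s['grip_width'],s['eef_rot'])
E
```

```text
{'image': (400, 640, 3), 'fx': 408.5858023664113, 'fy': 408.5858023664113, 'cx': 310.24838551096366, 'cy': 200.75205400454402, 'origin': array([ 0.31155551, -0.02247359,  1.09859068]), 'attitude': array([[-2.51550617e-02,  9.80647514e-01, -1.94158892e-01],
       [-9.99683389e-01, -2.47900623e-02,  4.30979153e-03],
       [-5.86824684e-04,  1.94205832e-01,  9.80960626e-01]])}
scene wing_grip 0.68 [361.3 180. ] [0.53  0.082 0.143]
scene wing_grip 0.56 [351.1 110.4] [0.173 0.343 0.143]
scene fixture 0.91 [258.7 216.1] [ 0.323 -0.115  0.   ]
scene fixture 0.83 [348.  163.3] [0.247 0.271 0.   ]
scene fixture 0.74 [356.9 224.2] [0.523 0.077 0.   ]
scene fixture 0.19 [213.9 266.1] [ 0.437 -0.31   0.   ]
scene screw 0.76 [344.9 120.4] [0.17  0.319 0.113]
scene screw 0.6 [254.8 171.7] [ 0.275 -0.088  0.113]
scene screw 0.56 [359.8 190. ] [0.528 0.079 0.113]
top wing_grip 0.47 [356.  270.6] [ 0.334 -0.128  0.143]
top wing_grip 0.45 [265.  191.6] [0.526 0.081 0.143]
top fixture 0.89 [201.8 313.2] [0.238 0.262 0.   ]
top fixture 0.62 [344.4 271.6] [ 0.335 -0.113  0.   ]
top fixture 0.58 [274.6 200.9] [0.531 0.07  0.   ]
top fixture 0.25 [273.8 197.9] [0.54  0.073 0.   ]
top screw 0.75 [180.6 315.2] [0.242 0.282 0.113]
top screw 0.59 [265.6 189.1] [0.539 0.083 0.113]
top screw 0.49 [356.3 272.7] [ 0.33  -0.132  0.113]
0.4 [ 0.07991183 -0.30873966  0.80994057] 0.08759608415357212 [[-1.66221099e-04 -9.06974191e-01  4.21186170e-01]
 [-2.65725784e-04  4.21186201e-01  9.06974153e-01]
 [-9.99999951e-01  3.88382149e-05 -3.11016461e-04]]
```

View pics/s1.png

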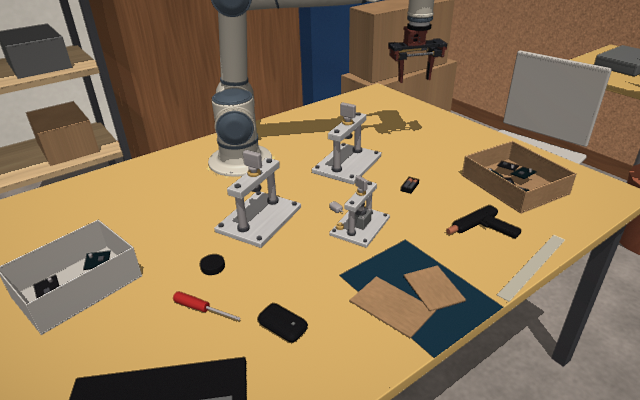

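View pics/t1.png

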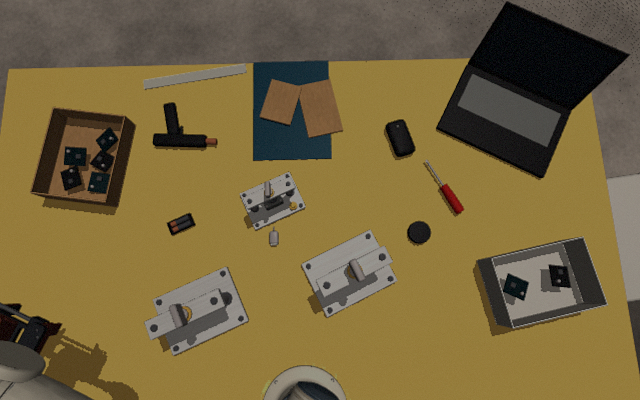

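Three candidates in the top picture: a small fixture at (272,201) with a gear unit, a pinion and a motor beside it, a large one at (198,312), and a large one at (348,273). The description points to the small one, with the motor on its near side. I'll check its size in one crop.

```bash
python3 - <<'E'
from h import *
c=shot('top');s=shot('scene')
for r in masks_of('fixture','top'):
    m=r['region'].astype(np.uint8); print(round(r['conf'],2),r['bbox'],m.sum())
a=cv2.resize(c['image'][150:260,220:320],None,fx=5,fy=5,interpolation=cv2.INTER_CUBIC)
b=cv2.resize(s['image'][165:255,320:400],None,fx=5,fy=5,interpolation=cv2.INTER_CUBIC)
b=cv2.resize(b,(300*80//80,550*300//550*90//80)) if 0 else b[:, :300]
h=max(a.shape[0],b.shape[0]);o=np.zeros((h,800,3),np.uint8);o[:a.shape[0],:500]=a;o[:b.shape[0],500:]=b
cv2.imwrite('pics/c1.png',o[:,:,::-1])
E
```

```text
0.96 [298.4, 228.8, 401.2, 316.7] 4772
0.78 [242.1, 172.4, 303.8, 230.1] 2057
0.61 [144.2, 269.0, 248.8, 357.8] 5201
0.28 [265.2, 192.7, 284.1, 212.6] 180
0.16 [168.3, 213.6, 196.2, 235.1] 349
```

View pics/c1.png

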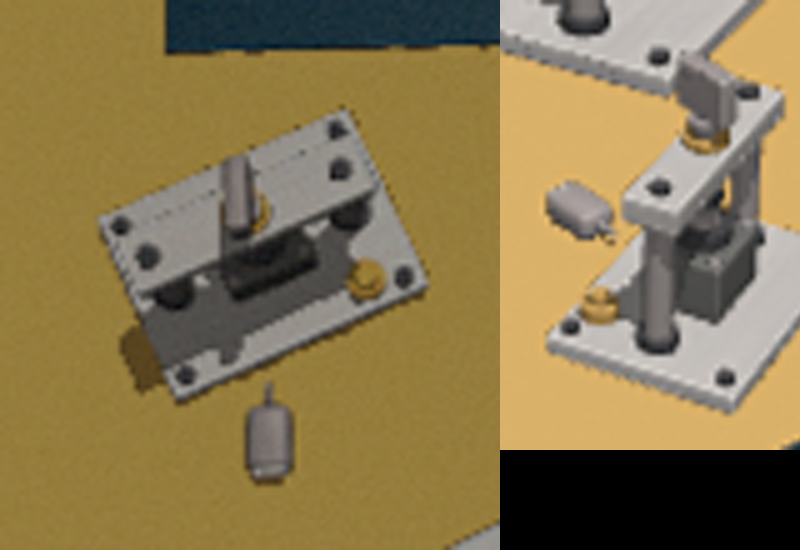

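```bash
python3 - <<'E'
from h import *
c=shot('top')
f=lambda x,y,z:at(c,220+(x-2)/5,150+(y-2)/5,z)
P=[f(*p,.012) for p in((100,217),(345,109),(428,287),(180,402))]
for i in range(4):
    d=P[(i+1)%4]-P[i];print(np.round(P[i],4),np.linalg.norm(d).round(4),np.degrees(np.arctan2(d[1],d[0])).round(1))
print('center',np.mean(P,0).round(4))
o=[f(*p,.108) for p in((147,257),(341,169))];print('bridge bolts',np.round(o,4),np.mean(o,0))
s=shot('scene')
W=[]
for t in('wing_grip','screw'):
    A=[r for r in spot_point(t,'top') if abs(r['location'][0]-266)<15 ]
    spot_point
    B=[r for r in spot_point(t,'scene') if np.hypot(r['location'][0]-360,r['location'][1]-185)<15]
    if A and B: print(t,tri([ray(c,*A[0]['location']),ray(s,*B[0]['location'])]).round(4))
for m in masks_of('wing_grip','top'): print(m['conf'],m['bbox'])
for q in [(235,155),(239,210)]: print(f(*q,.154).round(4))
E
```

```text
[0.553  0.1644 0.012 ] 0.146 -66.8
[0.6104 0.0302 0.012 ] 0.1096 -156.7
[ 0.5098 -0.0132  0.012 ] 0.1464 113.8
[0.4506 0.1208 0.012 ] 0.1113 23.1
center [0.5309 0.0756 0.012 ]
bridge bolts [[0.5108 0.1245 0.108 ]
 [0.5531 0.028  0.108 ]] [0.53196589 0.07625636 0.108     ]
wing_grip [0.5294 0.0727 0.1451]
0.69 [171.3, 303.4, 190.1, 325.2]
0.61 [348.3, 259.5, 364.9, 281.8]
[0.55  0.076 0.154]
[0.5232 0.0742 0.154 ]
```

The small fixture is the right one: its base measures 111 x 146 mm, against 110 x 150 given, with the motor on its near side and the gear unit under it. Its centre is about (0.531, 0.076), its yaw about 23°, and the wing lies at about 4°. I'll move above it and look with the wrist camera.

```bash
python3 -m handwheel '{"translation":[[0,0,0.06],[0,0,0.12],[0.2,-0.33,0.15],[0.3475,-0.585,0.15],[0.3475,-0.585,0.15],[0.3475,-0.585,0.15],[0.3475,-0.585,0.15],[0.3475,-0.585,0.15],[0.3475,-0.585,0.15],[0.3475,-0.585,0.15],[0.3475,-0.585,0.15],[0.3475,-0.585,0.15]],"yaw":[0,0,0.2,0.4,0.6,0.8,0.967,0.967,0.967,0.967,0.967,0.967],"claw":[0,0,0,0,0,0,0,0,0,0,0,0]}' 20
python3 -m handwheel '{"translation":[[0,0,0],[0,0,0],[0,0,0]],"yaw":[0,0,0],"claw":[0,0,0]}'
python3 - <<'E'
from h import *
c=shot('wrist','w1.png');s=sense();print(s['t'],s['position'],s['qpos'],s['grip_width'],s['wrist_force'],s['torque'],s['eef_rot']);print(c['origin'],c['attitude'])
for r in spot_point('wing_grip','wrist'): print(r, at(c,*r['location'],.143))
print(proj(c,[.531,.0757,.143]))
for m in masks_of('wing_grip','wrist'): print(m['conf'],m['bbox'])
E
```

```text
t: 2.1
position: [0.5085, 0.1128, 0.3177]
eef_rot: [[0.001, -0.997, -0.071], [0.0, -0.071, 0.997], [-1.0, -0.001, 0.0]]
wrist_force: [-0.0, 0.2, 0.1]
grip_width: 0.0435
t: 2.4
position: [0.5075, 0.1156, 0.3175]
eef_rot: [[0.0, -0.997, -0.072], [0.0, -0.072, 0.997], [-1.0, -0.0, 0.0]]
wrist_force: [0.6, 0.3, -0.5]
grip_width: 0.0438
2.45 [0.50734992 0.11598999 0.31760012] [ 9.11690304e+00 -3.72457219e+00  6.73354571e+01  2.32289025e-02
  1.16365676e+02 -8.50746281e+01] 0.043910097274003294 [ 0.18988397 -0.77515242  1.00010307] [0.02986784 0.00793031 0.05159247] [[ 3.46334875e-04 -9.97312045e-01 -7.32704904e-02]
 [ 4.23474368e-04 -7.32703420e-02  9.97312026e-01]
 [-9.99999850e-01 -3.76432110e-04  3.96960013e-04]]
[0.4401541  0.11007724 0.50402907] [[-7.31138793e-02 -9.66313901e-01 -2.46762649e-01]
 [ 9.97323473e-01 -7.07162895e-02 -1.85767760e-02]
 [ 5.00857933e-04 -2.47460402e-01  9.68897878e-01]]
{'location': [287.7, 198.2], 'conf': 0.72} [0.52997775 0.07761181 0.143     ]
[np.float64(286.17211028832065), np.float64(198.8673268452909)]
0.76 [59.4, 0.0, 111.9, 30.9]
0.63 [283.1, 182.0, 293.1, 214.7]
```

View pics/w1.png

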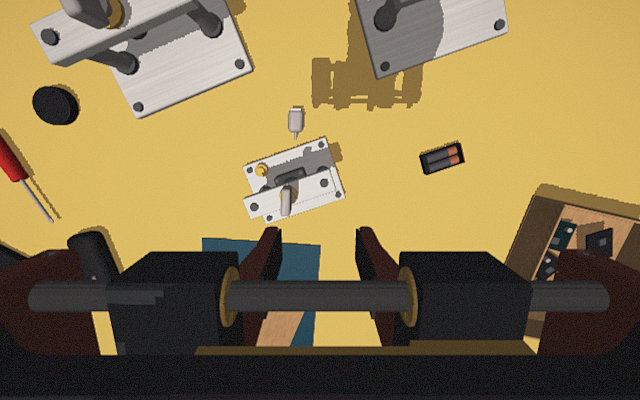

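```bash
python3 -m handwheel '{"translation":[[0.0296,-0.0504,-0.05],[0.0296,-0.0504,-0.1],[0.0296,-0.0504,-0.145],[0.0296,-0.0504,-0.145],[0.0296,-0.0504,-0.145],[0.0296,-0.0504,-0.145]],"yaw":[0,0,0,0,0,0],"claw":[0,0,0,0,0,0]}'
python3 - <<'E'
from h import *
c=shot('wrist');s=sense();print(s['t'],s['position'],s['qpos'],s['eef_rot'][:,2]);print(c['origin'])
for r in spot_point('wing_grip','wrist'): print(r, at(c,*r['location'],.143))
p=proj(c,[.531,.0757,.143]);print(p)
for m in masks_of('wing_grip','wrist')[:3]:
    g=m['region'].astype(np.uint8);k=max(cv2.findContours(g,0,2)[0],key=len);print(m['conf'],m['bbox'],cv2.minAreaRect(k))
x,y=int(p[0])-60,int(p[1])-50
cv2.imwrite('pics/w2.png',cv2.resize(c['image'][y:y+90,x:x+120],None,fx=6,fy=6,interpolation=cv2.INTER_CUBIC)[:,:,::-1]);print(x,y)
E
```

```text
t: 3.15
position: [0.5325, 0.0753, 0.2049]
eef_rot: [[0.005, -0.997, -0.073], [0.0, -0.073, 0.997], [-1.0, -0.005, 0.0]]
wrist_force: [-0.2, 0.6, 0.0]
grip_width: 0.0441
3.2 [0.53262851 0.07518001 0.20504105] [ 4.40957362e+00 -4.60973775e+00  7.97789692e+01  9.51256209e-04
  1.04511095e+02 -8.97512327e+01] [-7.25602644e-02  9.97364029e-01  4.02735592e-05]
[0.46422502 0.06969725 0.39111065]
{'location': [321.2, 205.1], 'conf': 0.74} [0.53138879 0.0773031  0.143     ]
[np.float64(319.430436144189), np.float64(204.5498856113356)]
0.7 [310.4, 183.2, 327.1, 228.7] ((319.0, 206.0), (44.0, 20.0), 90.0)
259 154
```

View pics/w2.png

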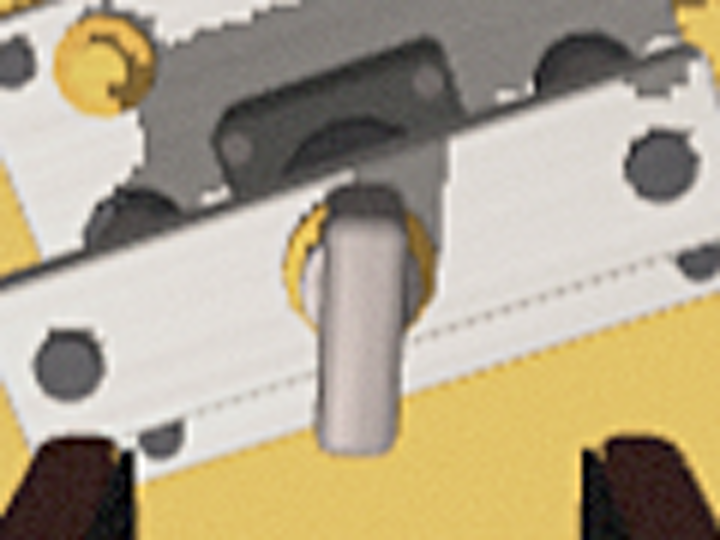

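```bash
python3 - <<'E'
from h import *
c=shot('wrist')
f=lambda x,y,z:at(c,259+(x-2.5)/6,154+(y-2.5)/6,z)
a,b=f(365,218,.154),f(356,452,.154);d=b-a
print(a,b,np.linalg.norm(d),np.degrees(np.arctan2(d[1],d[0])),'mid',(a+b)/2)
p,q=f(68,365,.108),f(661,165,.108);print('bolts',np.linalg.norm(p-q),(p+q)/2)
m=f(362,262,.113);print('bush',m)
s=sense();print(s['position'],np.degrees(np.arctan2(s['eef_rot'][1][2],s['eef_rot'][0][2])))
E
```

```text
[0.51525314 0.07410794 0.154     ] [0.54968998 0.07535963 0.154     ] 0.03445958193701038 2.0816512759532944 mid [0.53247156 0.07473378 0.154     ]
bolts 0.10493457693187846 [0.53348303 0.07481853 0.108     ]
bush [0.53147958 0.07498036 0.113     ]
[0.53232366 0.07477475 0.20360996] 94.12420023473541
```

Wing centre is (0.532, 0.075) at 2°. The measured length is 34.5 mm against 36 given, and the bridge bolts and bushing give the same centre. The tool is already above it, so I'll descend and grip.

```bash
python3 -m handwheel '{"translation":[[0,0,-0.03],[0,0,-0.06],[0,0,-0.085],[0,0,-0.096],[0,0,-0.096],[0,0,-0.096],[0,0,-0.096],[0,0,-0.096],[0,0,-0.096],[0,0,-0.096],[0,0,-0.096],[0,0,-0.096]],"yaw":[-0.067,-0.067,-0.067,-0.067,-0.067,-0.067,-0.067,-0.067,-0.067,-0.067,-0.067,-0.067],"claw":[0,0,0,0,0,0,-1,-1,-1,-1,-1,-1]}' 30
python3 - <<'E'
from h import *
s=sense();print(s['position'],s['grip_width'],s['wrist_force'],s['torque'],s['qpos'],np.degrees(np.arctan2(s['eef_rot'][1][2],s['eef_rot'][0][2])))
E
```

```text
t: 4.55
position: [0.5316, 0.0755, 0.1249]
eef_rot: [[0.001, -0.999, -0.037], [0.002, -0.037, 0.999], [-1.0, -0.001, 0.002]]
wrist_force: [-0.2, 5.2, 2.3]
grip_width: 0.0116
[0.53163253 0.07547851 0.12489759] 0.011595334579219536 [-0.20269839  5.23982194  2.30203993] [0.88274902 0.08504516 0.03435959] [  4.38053571  -4.6838479   87.95723723   0.1008432   96.68593788
 -87.74773227] 92.14007697613657
```

```bash
cat > r.py <<'E'
from h import *
import time
T=[];s=sense();print(round(s['t'],2),'yaw',round(np.degrees(np.arctan2(s['eef_rot'][1][2],s['eef_rot'][0][2])),2),'tau',s['torque'].round(3),'F',s['wrist_force'].round(1),'q6',s['qpos'][5].round(1),'w',round(s['grip_width'],4),'eff6',round(s['joint_efforts'][5],3),s['position'].round(4))
E
python3 r.py
for i in 1 2; do python3 -m handwheel '{"translation":[[0,0,0],[0,0,0],[0,0,0],[0,0,0],[0,0,0],[0,0,0],[0,0,0],[0,0,0],[0,0,0],[0,0,0]],"yaw":[-0.1,-0.2,-0.3,-0.4,-0.5,-0.6,-0.7,-0.8,-0.9,-1],"claw":[-1,-1,-1,-1,-1,-1,-1,-1,-1,-1]}' >/dev/null; python3 r.py; done
```

```text
4.55 yaw 92.14 tau [0.883 0.085 0.034] F [-0.2  5.2  2.3] q6 -87.7 w 0.0116 eff6 0.011 [0.5316 0.0755 0.1249]
5.55 yaw 62.06 tau [ 1.389 -0.117  0.063] F [1.7 7.6 1.8] q6 -57.6 w 0.0115 eff6 -0.61 [0.5318 0.0763 0.1249]
6.55 yaw 32.1 tau [ 1.685 -0.555  0.091] F [4.1 9.  0.5] q6 -27.6 w 0.0118 eff6 -0.609 [0.5324 0.077  0.1249]
```

```bash
python3 -m handwheel '{"translation":[[0.0005,0.001,0],[0.001,0.002,0],[0.001,0.002,0],[0.001,0.002,0],[0.001,0.002,0],[0.001,0.002,0],[0.001,0.002,0],[0.001,0.002,0],[0.001,0.002,0],[0.001,0.002,0]],"yaw":[-0.1,-0.2,-0.3,-0.4,-0.5,-0.6,-0.7,-0.8,-0.9,-1],"claw":[-1,-1,-1,-1,-1,-1,-1,-1,-1,-1]}' >/dev/null; python3 r.py
for i in 1 2; do python3 -m handwheel '{"translation":[[0,0,0],[0,0,0],[0,0,0],[0,0,0]],"yaw":[-0.07,-0.13,-0.2,-0.2],"claw":[-1,-1,-1,-1]}' >/dev/null; python3 r.py; done
```

```text
7.55 yaw 2.03 tau [ 0.973 -0.58   0.06 ] F [ 3.9  6.5 -0.5] q6 2.5 w 0.0117 eff6 -0.617 [0.5333 0.0773 0.1249]
7.95 yaw -3.91 tau [ 0.975 -0.663  0.047] F [ 4.2  5.7 -0.7] q6 8.5 w 0.0116 eff6 0.292 [0.5335 0.0773 0.1249]
8.35 yaw -9.92 tau [ 0.964 -0.768 -0.022] F [ 4.6  6.  -0.4] q6 14.5 w 0.0113 eff6 0.292 [0.5337 0.0773 0.1249]
```

```bash
cat > g.py <<'E'
from h import *
import sys
L=[]
for _ in range(3): capture('wrist'); L.append(sense())
s=L[-1];z=[l['torque'][2] for l in L];m=np.mean(z)
print(round(s['t'],2),'yaw',round(np.degrees(np.arctan2(s['eef_rot'][1][2],s['eef_rot'][0][2])),2),'tz',np.round(z,3),round(m,3),'e6',np.round([l['joint_efforts'][5] for l in L],2),'F',s['wrist_force'].round(1),'w',round(s['grip_width'],4))
sys.exit(m>float(sys.argv[1]))
E
python3 g.py .12 &&
python3 -m handwheel '{"translation":[[0,0,0],[0,0,0],[0,0,0]],"yaw":[-0.05,-0.1,-0.15],"claw":[-1,-1,-1]}' >/dev/null && python3 g.py .12 &&
python3 -m handwheel '{"translation":[[0,0,0],[0,0,0],[0,0,0]],"yaw":[-0.05,-0.1,-0.15],"claw":[-1,-1,-1]}' >/dev/null && python3 g.py .12 &&
python3 -m handwheel '{"translation":[[0,0,0],[0,0,0],[0,0,0]],"yaw":[-0.05,-0.1,-0.15],"claw":[-1,-1,-1]}' >/dev/null && python3 g.py .12 &&
python3 -m handwheel '{"translation":[[0,0,0],[0,0,0],[0,0,0]],"yaw":[-0.05,-0.1,-0.15],"claw":[-1,-1,-1]}' >/dev/null && python3 g.py .12
```

```text
8.5 yaw -9.86 tz [-0.026 -0.063 -0.023] -0.037 e6 [ 0.07 -0.01 -0.03] F [ 4.7  6.2 -0. ] w 0.0116False
```

```bash
sed -i 's/sys.exit(m>float(sys.argv\[1\]))/sys.exit(int(m>float(sys.argv[1])))/' g.py
python3 -m handwheel '{"translation":[[0,0,0],[0,0,0],[0,0,0]],"yaw":[-0.05,-0.1,-0.15],"claw":[-1,-1,-1]}' >/dev/null && python3 g.py .1 &&
python3 -m handwheel '{"translation":[[0,0,0],[0,0,0],[0,0,0]],"yaw":[-0.05,-0.1,-0.15],"claw":[-1,-1,-1]}' >/dev/null && python3 g.py .1 &&
python3 -m handwheel '{"translation":[[0,0,0],[0,0,0],[0,0,0]],"yaw":[-0.05,-0.1,-0.15],"claw":[-1,-1,-1]}' >/dev/null && python3 g.py .1 &&
python3 -m handwheel '{"translation":[[0,0,0],[0,0,0],[0,0,0]],"yaw":[-0.05,-0.1,-0.15],"claw":[-1,-1,-1]}' >/dev/null && python3 g.py .1
```

```text
8.95 yaw -14.37 tz [-0.013 -0.104 -0.038] -0.052 e6 [-0.07  0.21  0.05] F [ 5.7  6.9 -1.2] w 0.0118
9.4 yaw -18.87 tz [-0.002  0.02   0.011] 0.01 e6 [-0.07  0.21  0.05] F [ 4.9  5.1 -1.5] w 0.0116
9.85 yaw -23.37 tz [ 0.002  0.038 -0.048] -0.003 e6 [-0.07  0.21  0.05] F [ 6.4  5.6 -1.2] w 0.0115
10.3 yaw -27.88 tz [-0.013  0.021  0.004] 0.004 e6 [-0.07  0.21  0.05] F [ 6.3  4.9 -1.5] w 0.0115
```

```bash

python3 -m handwheel '{"translation":[[0,0,0],[0,0,0]],"yaw":[-0.05,-0.1],"claw":[-1,-1]}' >/dev/null && python3 g.py .08 &&
python3 -m handwheel '{"translation":[[0,0,0],[0,0,0]],"yaw":[-0.05,-0.1],"claw":[-1,-1]}' >/dev/null && python3 g.py .08 &&
python3 -m handwheel '{"translation":[[0,0,0],[0,0,0]],"yaw":[-0.05,-0.1],"claw":[-1,-1]}' >/dev/null && python3 g.py .08 &&
python3 -m handwheel '{"translation":[[0,0,0],[0,0,0]],"yaw":[-0.05,-0.1],"claw":[-1,-1]}' >/dev/null && python3 g.py .08 &&
python3 -m handwheel '{"translation":[[0,0,0],[0,0,0]],"yaw":[-0.05,-0.1],"claw":[-1,-1]}' >/dev/null && python3 g.py .08 &&
python3 -m handwheel '{"translation":[[0,0,0],[0,0,0]],"yaw":[-0.05,-0.1],"claw":[-1,-1]}' >/dev/null && python3 g.py .08 &&
python3 -m handwheel '{"translation":[[0,0,0],[0,0,0]],"yaw":[-0.05,-0.1],"claw":[-1,-1]}' >/dev/null && python3 g.py .08 &&
python3 -m handwheel '{"translation":[[0,0,0],[0,0,0]],"yaw":[-0.05,-0.1],"claw":[-1,-1]}' >/dev/null && python3 g.py .08 &&
python3 -m handwheel '{"translation":[[0,0,0],[0,0,0]],"yaw":[-0.05,-0.1],"claw":[-1,-1]}' >/dev/null && python3 g.py .08 &&
python3 -m handwheel '{"translation":[[0,0,0],[0,0,0]],"yaw":[-0.05,-0.1],"claw":[-1,-1]}' >/dev/null && python3 g.py .08
```

```text
10.65 yaw -30.88 tz [-0.013  0.009 -0.019] -0.008 e6 [-0.07  0.21  0.05] F [ 6.8  5.6 -1.1] w 0.0113
11.0 yaw -33.88 tz [-0.012 -0.003 -0.012] -0.009 e6 [-0.07  0.21  0.05] F [ 7.1  5.5 -2.5] w 0.0113
11.35 yaw -36.88 tz [-0.03   0.066 -0.047] -0.004 e6 [-0.07  0.21  0.05] F [ 7.2  4.9 -1.3] w 0.0119
11.7 yaw -39.89 tz [ 0.032 -0.002 -0.053] -0.008 e6 [-0.07  0.21  0.05] F [ 8.4  4.2 -2.2] w 0.0113
12.05 yaw -42.9 tz [-0.026 -0.028 -0.029] -0.028 e6 [-0.07  0.21  0.05] F [ 8.2  3.9 -1.8] w 0.0114
12.4 yaw -45.89 tz [ 0.022 -0.09  -0.082] -0.05 e6 [-0.07  0.21  0.05] F [ 9.3  4.8 -1.8] w 0.0119
12.75 yaw -48.9 tz [ 0.05  -0.018 -0.033] -0.0 e6 [-0.07  0.21  0.05] F [ 8.5  3.9 -2.1] w 0.0114
13.1 yaw -51.9 tz [-0.023 -0.053 -0.01 ] -0.029 e6 [-0.06  0.22  0.06] F [ 9.4  4.4 -1.7] w 0.0112
13.45 yaw -54.9 tz [0.118 0.069 0.088] 0.091 e6 [0.06 0.33 0.17] F [ 9.1  4.1 -1.9] w 0.0117
```

The stop is felt at a yaw of about -52°, with roughly +0.11 N m at -54.9°. I'll nip it slightly more, by 1.5°.

```bash
python3 -m handwheel '{"translation":[[0,0,0],[0,0,0],[0,0,0]],"yaw":[-0.025,-0.05,-0.05],"claw":[-1,-1,-1]}' >/dev/null ; python3 g.py .08
```

```text
13.9 yaw -56.38 tz [0.115 0.216 0.119] 0.15 e6 [0.21 0.18 0.17] F [ 9.4  3.3 -1.5] w 0.0117
```

```bash

python3 -m handwheel '{"translation":[[0,0,0],[0,0,0],[0,0,0],[0,0,0],[0,0,0],[0,0,0],[0,0,0],[0,0,0],[0,0,0],[0,0,0]],"yaw":[0.1,0.2,0.3,0.4,0.5,0.6,0.7,0.8,0.9,1],"claw":[-1,-1,-1,-1,-1,-1,-1,-1,-1,-1]}' >/dev/null; python3 r.py
python3 -m handwheel '{"translation":[[0,0,0],[0,0,0],[0,0,0],[0,0,0],[0,0,0],[0,0,0],[0,0,0],[0,0,0],[0,0,0],[0,0,0]],"yaw":[0.1,0.2,0.3,0.4,0.5,0.6,0.7,0.8,0.9,1],"claw":[-1,-1,-1,-1,-1,-1,-1,-1,-1,-1]}' >/dev/null; python3 r.py
python3 -m handwheel '{"translation":[[0,0,0],[0,0,0],[0,0,0],[0,0,0],[0,0,0],[0,0,0],[0,0,0],[0,0,0],[0,0,0],[0,0,0]],"yaw":[0.1,0.2,0.3,0.4,0.5,0.6,0.7,0.8,0.9,1],"claw":[-1,-1,-1,-1,-1,-1,-1,-1,-1,-1]}' >/dev/null; python3 r.py
python3 -m handwheel '{"translation":[[0,0,0],[0,0,0],[0,0,0],[0,0,0]],"yaw":[0.1,0.1,0.1,0.1],"claw":[-1,-1,-1,-1]}' >/dev/null; python3 g.py 1
```

```text
14.9 yaw -26.25 tau [ 0.896 -1.    -0.031] F [ 6.4  5.3 -1. ] q6 30.8 w 0.0114 eff6 0.629 [0.5341 0.0771 0.1249]
15.9 yaw 3.77 tau [ 0.985 -0.464 -0.052] F [3.  5.4 0.2] q6 0.8 w 0.0113 eff6 0.629 [0.5333 0.0773 0.1249]
16.9 yaw 33.76 tau [ 0.779  0.072 -0.024] F [0.1 5.4 1.3] q6 -29.2 w 0.0115 eff6 0.627 [0.5324 0.077  0.1249]
17.45 yaw 36.56 tz [0.065 0.052 0.05 ] 0.056 e6 [0.04 0.04 0.04] F [-1.4  5.3  2.2] w 0.0118
```

```bash

python3 -m handwheel '{"translation":[[0,0,0],[0,0,0],[0,0,0],[0,0,0],[0,0,0],[0,0,0],[0,0,0.03],[0,0,0.06],[0,0,0.1],[0,0,0.1],[0,0,0.1],[0,0,0.1]],"yaw":[0,0,0,0,0,0,0,0,0,0,0,0],"claw":[0,0,0,0,0,0,0,0,0,0,0,0]}'
python3 - <<'E'
from h import *
c=shot('wrist');s=sense();print(s['wrist_force'],s['torque'])
p=proj(c,[.533,.0765,.143]);x,y=int(p[0])-60,int(p[1])-50;print(x,y)
cv2.imwrite('pics/w3.png',cv2.resize(c['image'][y:y+90,x:x+120],None,fx=6,fy=6,interpolation=cv2.INTER_CUBIC)[:,:,::-1])
E
```

```text
t: 18.65
position: [0.5319, 0.076, 0.203]
eef_rot: [[-0.002, -0.596, 0.803], [-0.0, 0.803, 0.596], [-1.0, 0.001, -0.002]]
wrist_force: [-0.3, -0.8, 1.2]
grip_width: 0.0436
[ 0.99761901 -0.55598062 -0.95901171] [-0.01264537 -0.01800237  0.01826454]
260 156
```

View pics/w3.png

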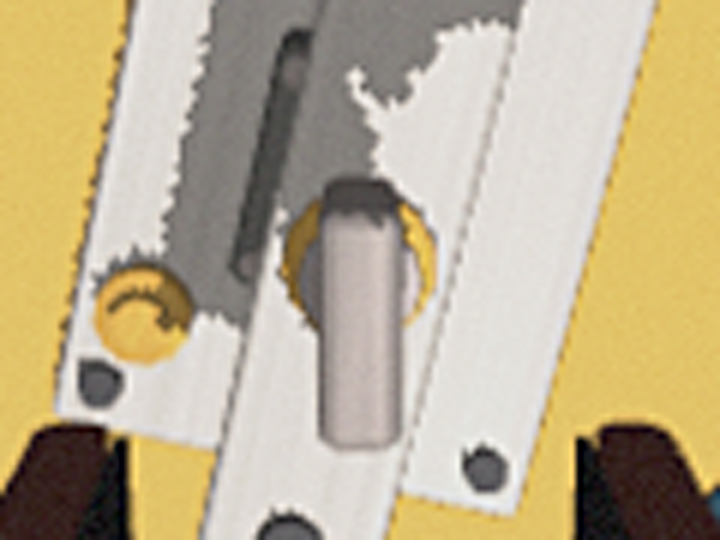

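The crop shows the wing upright at (360,335), square to the open jaws and clear of them. So it followed the tool and did not slip. The pinion is still on the plate. I'll hand in.

```bash
python3 -c "from bench import close_job; print(close_job())"
```

```text
the job is handed in; nothing more can be done
None
```

I bottomed the thumbscrew on the gear unit, backed it off about a quarter turn, let go, and handed the job in at about 19 s. No verdict came back.

- **Fixture:** there were three in view. I chose the small one at (0.53, 0.076). Its base measured 111 x 146 mm against the 110 x 150 mm given, and the motor and gear unit were where described.
- **Bottoming:** I turned clockwise about 145° until the stop was felt, at a tool yaw of about -52°. I then nipped it up to -56.4°, where the wrist torque read about 0.15 N m (0.17 above baseline). I estimate 50 to 80 N on the foot, inside the 20 to 165 N limits, but I could not measure it directly.
- **Back-off:** I turned back to a yaw of +36.6°, about 89° from first contact, which is roughly 4 mm of float. I did not measure the foot height itself.
- **Last checks:** the wrist picture after release showed the thumb-piece still square to the jaws, so it did not slip in the grip. The gripper was clear, with wrist force about 1 N, which is noise.
- **Not checked:** the pinion was still on the plate in that crop. I did not re-photograph the other bystanders, and no contact with them was noticed.
- **Discrepancies:** the single torque readings were noisy, by about 0.04 N m, so I averaged them and cross-checked against the last joint's effort. The screw's axis also turned out 1 to 2 mm from my estimate, which gave up to 10 N of side force while turning.

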